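# Find the sample chamber whose lid still holds

### The job

One of the two sample chambers has a worn lid hinge. Test by raising a lid about half open (45 degrees) and letting go: find the one that stays up by itself, leave it standing half open with the other lid shut, and then turn the selector knob from off until it clicks at the mark on that chamber's side. Leave the other things on the worktop where they are.

Things in the scene. Friction and masses are not known exactly. Their poses are not given: they have to be found in the camera images.
- chamber_1: Sample chamber fixed to the worktop: grey steel box 130 x 140 x 72 mm (x, y, z) with a white hinged lid. One of two that look alike and may stand on either side. Origin: centre of its underside on the worktop; +x runs from its front to its hinge side (away from the robot, with some yaw), z up.
- lid_1 (a joint): Lid angle of chamber_1, rad: 0 shut, 0.79 half open (45 degrees), stop at 1.7. The lid is a plate 140 x 150 x 10 mm of about 0.16 kg, its top 83 mm above the worktop when shut. On the good friction hinge it stays where it is left (2 to 4 N at the handle move it); on the worn hinge it sinks from half open to shut by itself in about 1 to 2 s.
- lid_1_handle (a point): Centre of lid_1's black handle: a level round bar along the chamber's y, 44 mm long, 19 mm thick (21 mm at its flat ends), on a 14 mm post near the lid's front edge; 31 mm above the lid's top face, 114 mm above the worktop when shut. Pinched by its two end faces (along y) it can turn between the fingers as the lid rises. Axes: as the chamber's when shut, tilting with the lid.
- lid_1_hinge (a point): Point on the hinge axis of lid_1, in the lid's middle plane: at (69, 0, 74) mm in the chamber's frame, the axis along the chamber's y. The handle's centre lies 112 mm in front of it (toward -x) and 40 mm above it when shut; as the lid opens the handle goes up and back (+x) in a circle about this axis.
- chamber_2: Sample chamber fixed to the worktop: grey steel box 130 x 140 x 72 mm (x, y, z) with a white hinged lid. One of two that look alike and may stand on either side. Origin: centre of its underside on the worktop; +x runs from its front to its hinge side (away from the robot, with some yaw), z up.
- lid_2 (a joint): Lid angle of chamber_2, rad: 0 shut, 0.79 half open (45 degrees), stop at 1.7. The lid is a plate 140 x 150 x 10 mm of about 0.16 kg, its top 83 mm above the worktop when shut. On the good friction hinge it stays where it is left (2 to 4 N at the handle move it); on the worn hinge it sinks from half open to shut by itself in about 1 to 2 s.
- lid_2_handle (a point): Centre of lid_2's black handle: a level round bar along the chamber's y, 44 mm long, 19 mm thick (21 mm at its flat ends), on a 14 mm post near the lid's front edge; 31 mm above the lid's top face, 114 mm above the worktop when shut. Pinched by its two end faces (along y) it can turn between the fingers as the lid rises. Axes: as the chamber's when shut, tilting with the lid.
- lid_2_hinge (a point): Point on the hinge axis of lid_2, in the lid's middle plane: at (69, 0, 74) mm in the chamber's frame, the axis along the chamber's y. The handle's centre lies 112 mm in front of it (toward -x) and 40 mm above it when shut; as the lid opens the handle goes up and back (+x) in a circle about this axis.
- selector_box: Grey box 120 x 130 x 38 mm fixed to the worktop nearer the robot, between the two chambers, carrying the three-way selector knob on its top at the centre. Origin: centre of its underside; +x away from the robot (with some yaw), +y to the left.
- selector (a joint): Angle of the selector knob, rad, anticlockwise from above positive. Detents: 0 (start; pointer along the box's +x at the round dot: off), +0.785 (left dash: left chamber), -0.785 (right dash: right chamber); stops at +-0.9. A click takes about 0.1 N m; released within about 0.25 rad of a mark it snaps to that mark.
- selector_grip (a point): Point on the knob's vertical axis at the height to grip, 69 mm above the worktop. The knob is a black bar 64 mm long, 16 mm thick and 36 mm high (45 to 80 mm above the worktop) on a low round skirt 66 mm across. The bar lies along this point's x axis, which also points to the end with the white pointer line; the point turns with the knob.
- mug: White mug with a handle, 82 x 114 x 91 mm; a bystander, to be left where it is. Origin: centre of its underside.
- bottle: Small dropper bottle, 34 mm diameter, 102 mm tall; a bystander, to be left where it is. Origin: centre of its underside.
- tape_roll: Roll of tape lying flat, 100 mm diameter, 18 mm high; a bystander, to be left where it is. Origin: centre of its underside.
- phone: Dark phone lying flat, 152 x 74 x 9 mm; a bystander, to be left where it is. Origin: centre of its underside.
- glue_stick: Glue stick lying down, 27 mm diameter, 96 mm long; a bystander, to be left where it is. Origin: centre of its underside.
- highlighter: Highlighter lying down, 104 x 23 x 16 mm; a bystander, to be left where it is. Origin: centre of its underside.

How it is judged (in metres and radians):
On the way, in this order (a step that is already met when the one before it is completed fails the run):
1. one lid (only the good hinge can do it) stands half open by itself, released and still, for a second, the selector still at off (((value of joint lid_1 between 0.5 and 1.1 rad and velocity of joint lid_1 between -0.03 and 0.03 rad/s and contact force between each of the fingers, the arm and lid_1 below 0.05 N) or (value of joint lid_2 between 0.5 and 1.1 rad and velocity of joint lid_2 between -0.03 and 0.03 rad/s and contact force between each of the fingers, the arm and lid_2 below 0.05 N)) and value of joint selector between -0.3 and 0.3 rad), for 1 s.
2. the selector is turned to the mark on the side of the chamber whose lid stands open (((value of joint lid_1 between 0.5 and 1.1 rad and ((y of chamber_1 in the frame of selector_box above 0 m and value of joint selector between 0.65 and 0.9 rad) or (y of chamber_1 in the frame of selector_box below 0 m and value of joint selector between -0.9 and -0.65 rad))) or (value of joint lid_2 between 0.5 and 1.1 rad and ((y of chamber_2 in the frame of selector_box above 0 m and value of joint selector between 0.65 and 0.9 rad) or (y of chamber_2 in the frame of selector_box below 0 m and value of joint selector between -0.9 and -0.65 rad))))), for 0.2 s.
At the end, for the whole second after the job is handed in: The lid with the good hinge stands by itself between 29 and 63 degrees open, the other lid is shut (within 4.5 degrees), and the selector knob rests in the detent of the good chamber's side (pointer within 8 degrees of that mark) (((value of joint lid_1 between 0.5 and 1.1 rad and velocity of joint lid_1 between -0.03 and 0.03 rad/s and contact force between each of the fingers, the arm and lid_1 below 0.05 N and value of joint lid_2 below 0.08 rad and ((y of chamber_1 in the frame of selector_box above 0 m and value of joint selector between 0.65 and 0.9 rad) or (y of chamber_1 in the frame of selector_box below 0 m and value of joint selector between -0.9 and -0.65 rad))) or (value of joint lid_2 between 0.5 and 1.1 rad and velocity of joint lid_2 between -0.03 and 0.03 rad/s and contact force between each of the fingers, the arm and lid_2 below 0.05 N and value of joint lid_1 below 0.08 rad and ((y of chamber_2 in the frame of selector_box above 0 m and value of joint selector between 0.65 and 0.9 rad) or (y of chamber_2 in the frame of selector_box below 0 m and value of joint selector between -0.9 and -0.65 rad)))) and velocity of joint selector between -0.05 and 0.05 rad/s); the robot touches nothing.
It fails at once if a bystander (mug, bottle, tape roll, phone, glue stick or highlighter) is moved by more than 3 cm (distance of any of mug, bottle, tape_roll, phone, glue_stick, highlighter from where it was at the start of the episode above 0.03 m).
It also fails if it takes over 72 s, if anything falls off the work surface, if the arm or the gripper's body presses on something with over 40 N, if the wrist force passes 120 N, or if a joint passes its speed limit or range.

### The arm

A 6-joint arm with a two-finger parallel gripper is mounted at the origin on a cart in front of the work surface, level with it; the furniture and walls round the work are solid. World frame = base frame: x ahead of the robot, y to its left, z up, the work surface at z = 0. Lengths are in mm, angles in rad, forces in N, time in s.
With the tool pointing down it reaches from about 275 to 750 mm from the base axis. Payload 10.2 kg.
Tool frame: the origin (TCP) lies where the fingers leave the gripper's body, on its centre line; the fingertips stand 73 mm ahead of it and the grasp point (between the pads) lies 54 mm ahead of it; z points along the fingers, y is the line along which they close (so a half turn about z gives the same grasp; the last joint's range is limited). The gripper opens to 85 mm and grips with 20 to 120 N. Pads are 22 mm wide; open, the fingers measure 114 mm over their backs; the gripper's body (76 mm by 85 mm) begins 54 mm behind the grasp point. The pads swing forward as they close: fully open they stand 13 mm farther back than shut.
Start: joints at [-1.511, 0.313, 1.498, -0, 1.331, -0.223], TCP at [146.486, -504.156, 303.894] pointing down, gripper open.
Joint ranges: [-2.94, 2.94], [-0.97, 2.17], [0.19, 2.56], [-1.23, 4.37], [0.02, 3.11], [-2.88, 2.88]. Speed limits (rad/s): [2.39, 2.39, 3.01, 3.14, 3.14, 3.14].

### API

Orientations are given as a unit quaternion [w, x, y, z].
In Python, from rig import ctrl gives the robot as it stands.
- The arm moves only by the shell command python3 -m creep 'ROWS' [OPENING] [FORCE]. ROWS is JSON, a list that holds one entry, the list of rows, each a list of 6 numbers: the shift along the world's x, y, z in units of 25 mm (1.0 is 25 mm), then the turn, a rotation vector about the world's x, y, z in units of 5 degrees (1.0 is 5 degrees). In form: [[[x, y, z, ax, ay, az], ...]]. A call has 1 to 20 rows; each row is the pose to reach, as a shift and turn from the pose commanded when the call began; what a row does not reach only later rows make up. A row lasts 1/12 s, in which the tool goes at most 41.7 mm and 7.16 degrees, less where a joint would pass 70% of its speed; a pose out of reach is approached as far as the arm can. A call with a gripper value outside its range is refused whole. OPENING is the finger opening in mm, from 0 to 85.4, set as the call begins (- or left out, the last holds). The fingers move at their own pace and stop on an object; FORCE is the grip in N (left out, the last holds). Time passes only in rows, so rows that repeat a pose let the fingers close. It gives the time, the measured TCP pose, the force, the opening and the grip force at its end, in the units of the state.
- ctrl.sense(): the state, without advancing time (a new reading comes with each control period).
- ctrl.capture(name): name is "scene" or "top" or "wrist"; returns a dict with "image" (400x640x3 uint8, red, green, blue), "fx", "fy", "cx", "cy" (pixels), "R" (3x3) and "t" (3): a world point X has camera coordinates R X + t. Camera axes: x right, y down, z forward; pixel columns grow to the right and rows downward; lengths in mm; the calibration is good to about 2 mm. A picture is of the moment at which its call begins. There is no depth.
- ctrl.finish_job(): hands the job in; it is judged then, once.
The state is a dict: "time_s": time; "joints": joint angles; "dq": joint speeds; "tau": joint torques, N m; "eef_pos": TCP position; "ee_rot": TCP orientation; "force": force on the tool from outside, world axes, zero at the start; "wrist_torque": the same for the moment, N m; "grip_width": opening from 0.0 (shut) to 1.0 (fully open); "grip_force": force on a finger pad.
Only numpy, scipy, OpenCV 4.12 (cv2) and the standard library are available. Lean on these libraries where they do the work, as an engineer would, in place of code of your own. Each camera call takes 0.05 s, during which the arm holds its last target. There are 200 camera calls.

## Working session

There is one attempt and no reset: what is moved stays moved. The work goes in short steps, Python scripts to look and compute and a shell command to move; the robot and the scene stay as the last step left them, time stands still between calls to the robot, and variables do not carry over. Pictures are saved under pics/ and viewed, at most 10 in all, crops included, and the job is handed in when it is done.

```bash
mkdir -p pics; python3 - <<'E'
from rig import ctrl
import cv2,numpy as np
ims=[]
for n in("scene","top"):
    c=ctrl.capture(n);cv2.imwrite(f"pics/{n}0.png",c["image"][:,:,::-1])
    print(n,c["fx"],c["fy"],c["cx"],c["cy"],np.round(c["R"],4).tolist(),np.round(c["t"],1).tolist())
s=ctrl.sense();print(s)
E
```

```text
scene 371.3216138181529 371.3216138181529 319.9584104717695 196.6072842405174 [[-0.7789, -0.6267, 0.0248], [-0.289, 0.3235, -0.901], [0.5567, -0.7089, -0.4331]] [416.0, 232.9, 743.4]
top 518.7163927745008 518.7163927745008 318.67981100585 194.73547404269073 [[0.0169, -0.9998, 0.0129], [-0.9862, -0.0187, -0.1644], [0.1646, -0.0099, -0.9863]] [0.4, 569.1, 1624.8]
{'time_s': 0.1, 'joints': array([-1.51140792e+00,  3.13347492e-01,  1.49832805e+00, -1.56157379e-05,
        1.33100611e+00, -2.23429607e-01]), 'dq': array([-0.00018643, -0.00112426, -0.00440816, -0.00019624, -0.00026058,
       -0.00014465]), 'tau': array([ 3.24509136e-03, -4.12894893e+01, -2.60139585e+01, -1.01889891e-04,
        3.00638567e-03,  2.21890453e-06]), 'eef_pos': array([ 146.46989584, -504.00466575,  303.42853075]), 'ee_rot': array([-5.43289972e-04,  9.90017987e-01,  1.40940018e-01,  3.70521259e-05]), 'force': array([-0.37089467, -0.08648   , -0.18372977]), 'wrist_torque': array([-0.03399362, -0.02586413, -0.04206832]), 'grip_force': 0.0, 'grip_width': 0.9980599541946634}
```

View pics/top0.png

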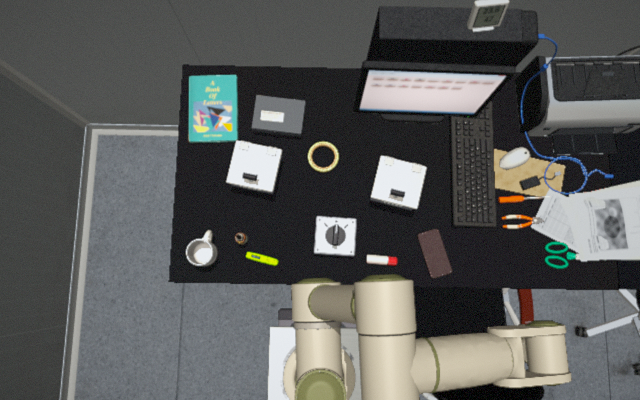

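View pics/scene0.png

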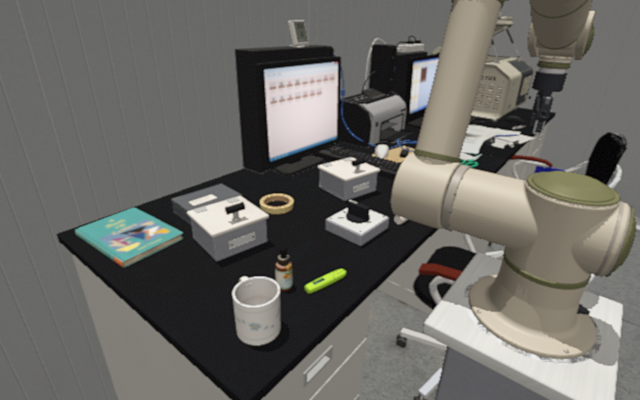

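The top view shows the left chamber lid at about (254,166) with its handle at (249,182), the right lid at (399,182) with its handle at (397,195), and the knob at (336,235). The mug, bottle, highlighter, glue stick and phone are in the row nearest the robot.

```bash
cat > h.py <<'E'
from rig import ctrl
import cv2,numpy as np
from scipy.spatial.transform import Rotation as Ro
def ray(c,uv,z):
    R=np.array(c["R"]);t=np.array(c["t"]);C=-R.T@t
    d=R.T@np.array([(uv[0]-c["cx"])/c["fx"],(uv[1]-c["cy"])/c["fy"],1]);return C+d*(z-C[2])/d[2]
def proj(c,X):
    p=np.array(c["R"])@np.array(X)+np.array(c["t"]);return c["fx"]*p[0]/p[2]+c["cx"],c["fy"]*p[1]/p[2]+c["cy"]
E
python3 - <<'E'
from h import *
c=ctrl.capture("top");g=c["image"].min(2)
m=(g>150).astype(np.uint8)
n,l,st,ce=cv2.connectedComponentsWithStats(m)
for name,uv,z in(("L",(254,160),83),("R",(400,172),83),("S",(322,224),38)):
    k=l[uv[1],uv[0]];ys,xs=np.where(l==k)
    W=np.array([ray(c,p,z)[:2] for p in zip(xs,ys)]).astype(np.float32)
    r=cv2.minAreaRect(W);print(name,len(xs),r)
for name,(u,v),z in(("hL",(249,181),114),("hR",(397,195),114),("knob",(336,235),80)):
    w=g[v-9:v+10,u-12:u+13]; mm=w<70
    k=cv2.connectedComponentsWithStats(mm.astype(np.uint8)); print(name,k[2].tolist(),np.round(k[3]+[u-12,v-9],1).tolist(), ray(c,(u,v),z))
im=c["image"][:,:,::-1]
im=np.vstack([cv2.resize(im[130:260,220:350],None,fx=4,fy=4,interpolation=2)]) if 0 else np.hstack([cv2.resize(im[y-45:y+45,x-33:x+33],None,fx=4,fy=4,interpolation=2) for x,y in((254,166),(336,235),(399,182))])
cv2.imwrite("pics/crop.png",im)
E
```

```text
L 1979 ((653.8795776367188, 218.49896240234375), (150.86279296875, 143.1778564453125), 79.21370697021484)
R 1994 ((610.0692138671875, -241.62901306152344), (151.1997528076172, 144.1604461669922), 76.68869018554688)
S 1162 ((440.11907958984375, -43.37217712402344), (127.84069061279297, 117.51826477050781), 87.0937728881836)
hL [[0, 0, 25, 19, 384], [7, 2, 12, 7, 34], [9, 2, 1, 1, 1], [13, 3, 3, 1, 3], [0, 14, 20, 5, 53]] [[249.7, 180.3], [249.5, 177.5], [246.0, 174.0], [251.0, 175.0], [243.7, 188.8]] [596.8784425  228.05055627 114.        ]
hR [[0, 0, 25, 19, 425], [6, 4, 13, 7, 45], [11, 5, 2, 1, 2], [0, 18, 3, 1, 3]] [[397.1, 195.1], [397.2, 193.5], [396.5, 191.0], [386.0, 204.0]] [ 561.59128205 -231.34813528  114.        ]
knob [[0, 0, 25, 19, 437], [8, 1, 6, 18, 31], [14, 1, 1, 1, 1], [14, 3, 1, 6, 6]] [[336.1, 234.9], [334.2, 237.5], [338.0, 227.0], [338.0, 231.5]] [437.18119673 -45.22467536  80.        ]
```

View pics/crop.png

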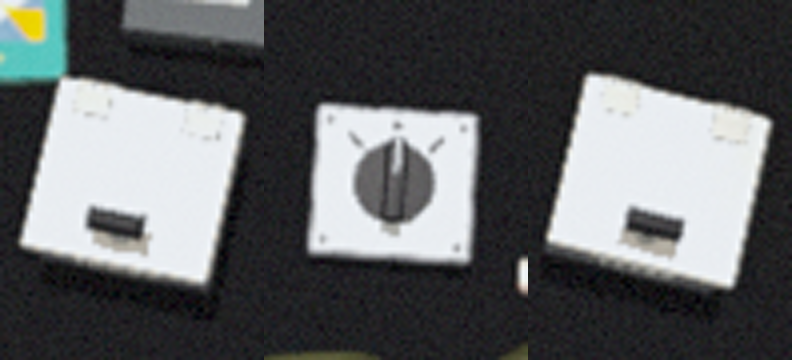

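The crop shows the three items clearly. Estimated poses:
- **Right lid:** centre (610,-242), yaw -13.3°, handle about (568,-232).
- **Left lid:** centre (654,218.5), yaw -10.8°, handle about (611.5,226.5).
- **Knob:** (440,-43.5), yaw -3°.

I'll start by moving above the right handle.

```bash
python3 -m creep '[[[16.87,10.89,-0.8,0,0,-5.9],[16.87,10.89,-0.8,0,0,-5.9],[16.87,10.89,-0.8,0,0,-5.9],[16.87,10.89,-0.8,0,0,-5.9],[16.87,10.89,-0.8,0,0,-5.9],[16.87,10.89,-0.8,0,0,-5.9],[16.87,10.89,-0.8,0,0,-5.9],[16.87,10.89,-0.8,0,0,-5.9],[16.87,10.89,-0.8,0,0,-5.9],[16.87,10.89,-0.8,0,0,-5.9],[16.87,10.89,-0.8,0,0,-5.9],[16.87,10.89,-0.8,0,0,-5.9],[16.87,10.89,-0.8,0,0,-5.9],[16.87,10.89,-0.8,0,0,-5.9],[16.87,10.89,-0.8,0,0,-5.9],[16.87,10.89,-0.8,0,0,-5.9],[16.87,10.89,-0.8,0,0,-5.9],[16.87,10.89,-0.8,0,0,-5.9]]]' 85 20
python3 - <<'E'
from h import *
c=ctrl.capture("wrist");s=ctrl.sense();print(s["joints"],s["eef_pos"],s["dq"].round(2),s["ee_rot"])
im=c["image"][:,:,::-1].copy()
X=np.array([568.2,-231.7,114]);y=Ro.from_euler('z',-13.3,degrees=True).apply([0,1,0])
for k in(-22,0,22): cv2.circle(im,tuple(int(round(v)) for v in proj(c,X+k*y)),2,(0,0,255),-1)
cv2.imwrite("pics/w1.png",im)
E
```

```text
time_s: 1.65
eef_pos: [567.5, -232.7, 284.1]
ee_rot: [0.0, 0.993, -0.117, 0.0]
force: [-0.0, -0.0, 0.8]
grip_width: 0.996
grip_force: 0.0
[-5.79696881e-01  5.24096440e-01  1.23945211e+00 -2.83623266e-05
  1.37778272e+00  1.22456382e+00] [ 567.65007592 -232.65633585  284.16610175] [ 0.01  0.   -0.    0.    0.    0.  ] [ 7.08196220e-05  9.93194839e-01 -1.16464560e-01  1.10716817e-04]
```

View pics/w1.png

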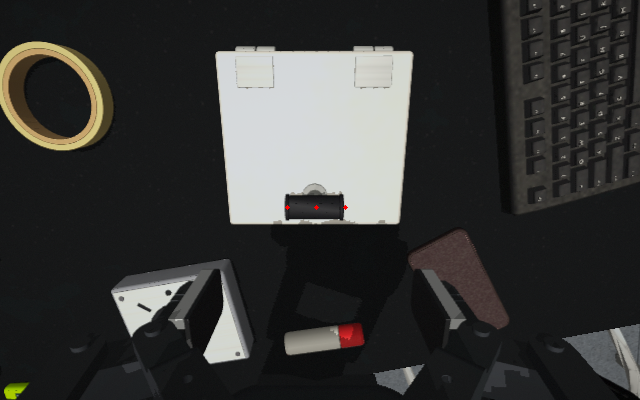

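The wrist view puts the handle centre at (314,207), against a prediction of (316,207), about 1 mm off. Next I descend and pinch the handle by its ends.

```bash
python3 -m creep '[[[0,0.05,-1,0,0,0],[0,0.05,-2,0,0,0],[0,0.05,-3,0,0,0],[0,0.05,-3.7,0,0,0],[0,0.05,-4.2,0,0,0],[0,0.05,-4.5,0,0,0],[0,0.05,-4.7,0,0,0],[0,0.05,-4.7,0,0,0]]]' 85 20
python3 -m creep '[[[0,0,0,0,0,0],[0,0,0,0,0,0],[0,0,0,0,0,0],[0,0,0,0,0,0],[0,0,0,0,0,0],[0,0,0,0,0,0],[0,0,0,0,0,0],[0,0,0,0,0,0]]]' 30 25
python3 - <<'E'
import numpy as np
for yaw in(-13.3,-10.8):
  for d in range(5,51,5):
    a=np.radians(19.65);b=np.radians(19.65+d);x=118.9*(np.cos(a)-np.cos(b))/25;z=118.9*(np.sin(b)-np.sin(a))/25;y=np.radians(yaw)
    print(d,*np.round([x*np.cos(y),x*np.sin(y),z],2))
E
```

```text
time_s: 2.37
eef_pos: [568.0, -230.8, 166.0]
ee_rot: [-0.0, 0.993, -0.116, -0.0]
force: [0.4, -0.1, -1.0]
grip_width: 0.998
grip_force: 0.0
time_s: 3.03
eef_pos: [568.4, -230.8, 167.2]
ee_rot: [0.0, 0.993, -0.116, 0.001]
force: [-1.2, 0.2, 5.0]
grip_width: 0.51
grip_force: 29.8
5 0.15 -0.04 0.38
10 0.34 -0.08 0.75
15 0.55 -0.13 1.1
20 0.8 -0.19 1.44
25 1.07 -0.25 1.74
30 1.36 -0.32 2.03
35 1.68 -0.4 2.28
40 2.02 -0.48 2.5
45 2.38 -0.56 2.7
50 2.75 -0.65 2.86
5 0.15 -0.03 0.38
10 0.34 -0.06 0.75
15 0.56 -0.11 1.1
20 0.8 -0.15 1.44
25 1.08 -0.21 1.74
30 1.37 -0.26 2.03
35 1.7 -0.32 2.28
40 2.04 -0.39 2.5
45 2.4 -0.46 2.7
50 2.78 -0.53 2.86
```

```bash
python3 -m creep '[[[0.07,-0.02,0.19,0,0,0],[0.15,-0.04,0.38,0,0,0],[0.24,-0.06,0.57,0,0,0],[0.34,-0.08,0.75,0,0,0],[0.44,-0.1,0.93,0,0,0],[0.55,-0.13,1.1,0,0,0],[0.67,-0.16,1.27,0,0,0],[0.8,-0.19,1.44,0,0,0],[0.93,-0.22,1.6,0,0,0],[1.07,-0.25,1.74,0,0,0],[1.21,-0.29,1.89,0,0,0],[1.36,-0.32,2.03,0,0,0],[1.52,-0.36,2.16,0,0,0],[1.68,-0.4,2.28,0,0,0],[1.85,-0.44,2.4,0,0,0],[2.02,-0.48,2.5,0,0,0],[2.2,-0.52,2.6,0,0,0],[2.38,-0.56,2.7,0,0,0],[2.38,-0.56,2.7,0,0,0],[2.38,-0.56,2.7,0,0,0]]]'
```

```text
time_s: 4.7
eef_pos: [628.1, -244.9, 234.3]
ee_rot: [0.0, 0.993, -0.116, 0.001]
force: [-3.0, -2.3, -0.6]
grip_width: 0.508
grip_force: 27.6
```

Opening now and holding in place, with captures before and after to compare.

```bash
python3 -m creep '[[[0,0,0,0,0,0],[0,0,0,0,0,0],[0,0,0,0,0,0],[0,0,0,0,0,0],[0,0,0,0,0,0],[0,0,0,0,0,0]]]' 85
python3 -m creep '[[[0,0,0.5,0,0,0],[0,0,1.2,0,0,0],[0,0,2,0,0,0],[0,0,2.8,0,0,0],[0,0,3.4,0,0,0],[0,0,3.7,0,0,0],[0,0,3.7,0,0,0],[0,0,3.7,0,0,0],[0,0,3.7,0,0,0],[0,0,3.7,0,0,0],[0,0,3.7,0,0,0],[0,0,3.7,0,0,0],[0,0,3.7,0,0,0],[0,0,3.7,0,0,0],[0,0,3.7,0,0,0],[0,0,3.7,0,0,0],[0,0,3.7,0,0,0],[0,0,3.7,0,0,0]]]'
python3 - <<'E'
from h import *
a=ctrl.capture("wrist")["image"];b=ctrl.capture("scene")["image"]
cv2.imwrite("pics/r2.png",np.hstack([cv2.resize(a,(512,320)),b[100:260,280:424].repeat(2,0).repeat(2,1)])[:,:,::-1])
E
```

```text
time_s: 5.2
eef_pos: [627.8, -244.6, 234.0]
ee_rot: [-0.0, 0.993, -0.116, 0.0]
force: [0.1, 0.3, -0.1]
grip_width: 0.991
grip_force: 0.0
time_s: 6.7
eef_pos: [627.7, -244.7, 326.4]
ee_rot: [0.0, 0.993, -0.116, 0.0]
force: [0.5, 0.4, 0.4]
grip_width: 0.995
grip_force: 0.0
```

View pics/r2.png

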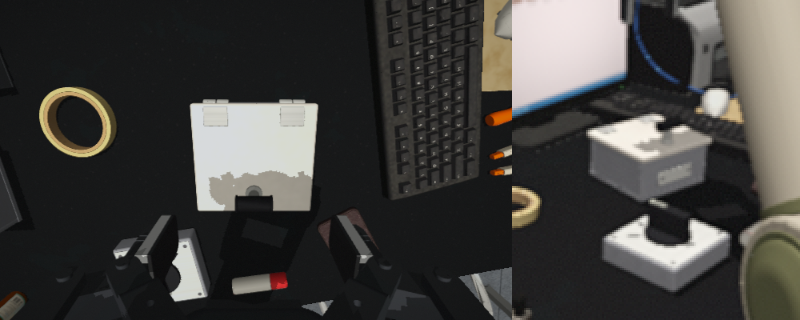

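The right lid has fallen shut (wrist crop: lid flat at (253,155); scene crop: box closed). The right hinge is therefore worn and the left one should be good. Moving to the left handle.

```bash
python3 -m creep '[[[-0.65,18.85,-1.7,0,0,0.5],[-0.65,18.85,-1.7,0,0,0.5],[-0.65,18.85,-1.7,0,0,0.5],[-0.65,18.85,-1.7,0,0,0.5],[-0.65,18.85,-1.7,0,0,0.5],[-0.65,18.85,-1.7,0,0,0.5],[-0.65,18.85,-1.7,0,0,0.5],[-0.65,18.85,-1.7,0,0,0.5],[-0.65,18.85,-1.7,0,0,0.5],[-0.65,18.85,-1.7,0,0,0.5],[-0.65,18.85,-1.7,0,0,0.5],[-0.65,18.85,-1.7,0,0,0.5],[-0.65,18.85,-1.7,0,0,0.5],[-0.65,18.85,-1.7,0,0,0.5],[-0.65,18.85,-1.7,0,0,0.5],[-0.65,18.85,-1.7,0,0,0.5],[-0.65,18.85,-1.7,0,0,0.5],[-0.65,18.85,-1.7,0,0,0.5]]]' 85 25
python3 - <<'E'
from h import *
c=ctrl.capture("wrist");s=ctrl.sense();print(s["joints"],s["eef_pos"])
im=c["image"][:,:,::-1].copy()
X=np.array([611.6,226.6,114]);y=Ro.from_euler('z',-10.8,degrees=True).apply([0,1,0])
for k in(-22,0,22): cv2.circle(im,tuple(int(round(v)) for v in proj(c,X+k*y)),2,(0,0,255),-1)
cv2.imwrite("pics/w3.png",im)
E
```

```text
time_s: 8.3
eef_pos: [611.8, 225.5, 284.1]
ee_rot: [0.0, 0.995, -0.095, 0.0]
force: [0.1, 0.2, 0.3]
grip_width: 0.991
grip_force: 0.0
[ 1.74282978e-01  6.14736627e-01  1.09347518e+00 -5.06993052e-05
  1.43316400e+00  1.93462637e+00] [611.69851666 225.78091134 284.06528226]
```

View pics/w3.png

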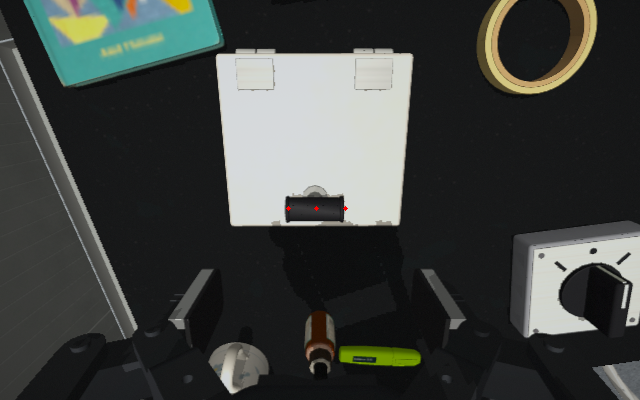

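The left handle is at (315,208), matching the prediction, and the bottle and mug are well clear toward the robot. Same grasp and arc as before.

```bash
python3 -m creep '[[[0,0.05,-1,0,0,0],[0,0.05,-2,0,0,0],[0,0.05,-3,0,0,0],[0,0.05,-3.7,0,0,0],[0,0.05,-4.2,0,0,0],[0,0.05,-4.5,0,0,0],[0,0.05,-4.7,0,0,0],[0,0.05,-4.7,0,0,0]]]' 85 25
python3 -m creep '[[[0,0,0,0,0,0],[0,0,0,0,0,0],[0,0,0,0,0,0],[0,0,0,0,0,0],[0,0,0,0,0,0],[0,0,0,0,0,0],[0,0,0,0,0,0],[0,0,0,0,0,0]]]' 30 25
python3 -m creep '[[[0.07,-0.02,0.19,0,0,0],[0.15,-0.03,0.38,0,0,0],[0.24,-0.05,0.57,0,0,0],[0.34,-0.06,0.75,0,0,0],[0.44,-0.08,0.93,0,0,0],[0.56,-0.11,1.1,0,0,0],[0.68,-0.13,1.27,0,0,0],[0.8,-0.15,1.44,0,0,0],[0.94,-0.18,1.6,0,0,0],[1.08,-0.21,1.74,0,0,0],[1.22,-0.23,1.89,0,0,0],[1.37,-0.26,2.03,0,0,0],[1.53,-0.29,2.16,0,0,0],[1.7,-0.32,2.28,0,0,0],[1.87,-0.35,2.4,0,0,0],[2.04,-0.39,2.5,0,0,0],[2.22,-0.42,2.6,0,0,0],[2.4,-0.46,2.7,0,0,0],[2.4,-0.46,2.7,0,0,0],[2.4,-0.46,2.7,0,0,0]]]'
```

```text
time_s: 9.02
eef_pos: [611.5, 227.7, 166.1]
ee_rot: [0.0, 0.996, -0.094, -0.0]
force: [-0.5, 0.3, -0.3]
grip_width: 0.998
grip_force: 0.0
time_s: 9.68
eef_pos: [611.7, 227.6, 167.4]
ee_rot: [0.0, 0.996, -0.094, 0.001]
force: [-2.7, -3.6, 5.8]
grip_width: 0.505
grip_force: 28.4
time_s: 11.35
eef_pos: [672.1, 216.1, 234.6]
ee_rot: [-0.0, 0.996, -0.094, 0.001]
force: [0.5, -3.3, -1.1]
grip_width: 0.505
grip_force: 27.3
```

```bash
python3 -m creep '[[[0,0,0,0,0,0],[0,0,0,0,0,0],[0,0,0,0,0,0],[0,0,0,0,0,0],[0,0,0,0,0,0],[0,0,0,0,0,0]]]' 85
python3 -m creep '[[[0,0,0.5,0,0,0],[0,0,1.2,0,0,0],[0,0,2,0,0,0],[0,0,2.8,0,0,0],[0,0,3.4,0,0,0],[0,0,3.7,0,0,0],[0,0,3.7,0,0,0],[0,0,3.7,0,0,0],[0,0,3.7,0,0,0],[0,0,3.7,0,0,0],[0,0,3.7,0,0,0],[0,0,3.7,0,0,0],[0,0,3.7,0,0,0],[0,0,3.7,0,0,0],[0,0,3.7,0,0,0],[0,0,3.7,0,0,0],[0,0,3.7,0,0,0],[0,0,3.7,0,0,0]]]'
python3 - <<'E'
from h import *
a=ctrl.capture("wrist")["image"];b=ctrl.capture("scene")["image"]
cv2.imwrite("pics/l2.png",np.hstack([cv2.resize(a,(480,300)),b[125:275,170:330].repeat(2,0).repeat(2,1)])[:,:,::-1])
E
```

```text
time_s: 11.85
eef_pos: [671.5, 216.5, 234.1]
ee_rot: [-0.0, 0.996, -0.094, 0.0]
force: [0.1, -0.3, -0.1]
grip_width: 0.994
grip_force: 0.0
time_s: 13.35
eef_pos: [671.5, 216.3, 326.4]
ee_rot: [0.0, 0.996, -0.094, 0.0]
force: [0.2, -0.2, -0.0]
grip_width: 0.992
grip_force: 0.0
```

View pics/l2.png

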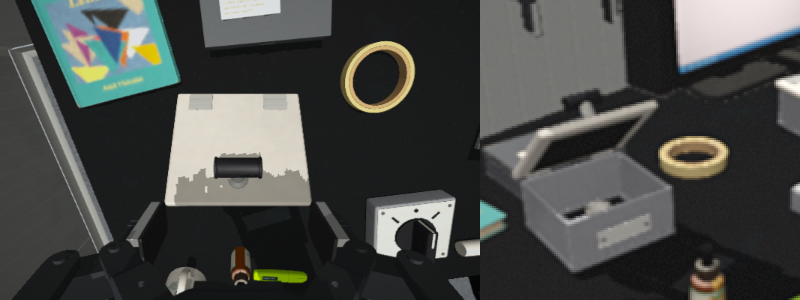

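The left lid stands half open by itself 1.5 s after release (scene crop, lid raised at (590,140)), so the left hinge is good and the knob must go to the left mark (+45°). Moving above the knob.

```bash
python3 -m creep '[[[-1.2,-1.3,0,0,0,1.56],[-2.4,-2.6,0,0,0,1.56],[-9.26,-10.39,-2,0,0,1.56],[-9.26,-10.39,-3,0,0,1.56],[-9.26,-10.39,-3,0,0,1.56],[-9.26,-10.39,-3,0,0,1.56],[-9.26,-10.39,-3,0,0,1.56],[-9.26,-10.39,-3,0,0,1.56],[-9.26,-10.39,-3,0,0,1.56],[-9.26,-10.39,-3,0,0,1.56],[-9.26,-10.39,-3,0,0,1.56],[-9.26,-10.39,-3,0,0,1.56],[-9.26,-10.39,-3,0,0,1.56],[-9.26,-10.39,-3,0,0,1.56],[-9.26,-10.39,-3,0,0,1.56],[-9.26,-10.39,-3,0,0,1.56]]]' 60 25
python3 - <<'E'
from h import *
c=ctrl.capture("wrist");s=ctrl.sense();print(s["joints"],s["eef_pos"])
im=c["image"][:,:,::-1].copy()
X=np.array([440,-43.5,80]);y=Ro.from_euler('z',-3,degrees=True).apply([1,0,0])
for k in(-32,0,32): cv2.circle(im,tuple(int(round(v)) for v in proj(c,X+k*y)),2,(0,0,255),-1)
cv2.imwrite("pics/k1.png",im)
E
```

```text
time_s: 14.78
eef_pos: [440.2, -43.0, 251.4]
ee_rot: [0.0, 1.0, -0.026, 0.0]
force: [0.3, -0.1, -0.1]
grip_width: 0.703
grip_force: 0.0
[-3.63742099e-01  1.83834353e-01  1.80988812e+00  3.12127815e-05
  1.14788320e+00  1.25865541e+00] [440.15936417 -43.11283273 251.39461498]
```

View pics/k1.png

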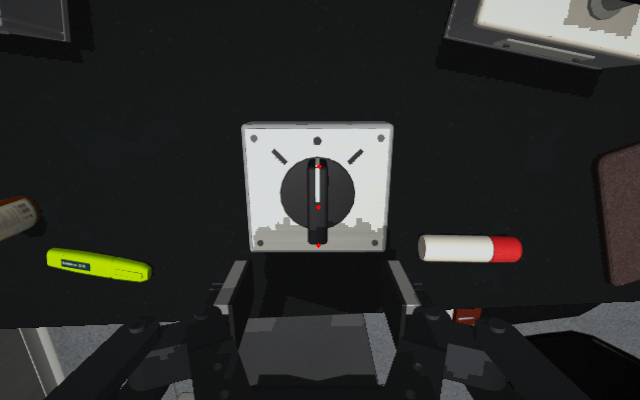

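The knob bar runs along column 318 from row 157 to 243, about 2 mm further ahead than estimated. Descending and gripping.

```bash
python3 -m creep '[[[0.08,0,-1,0,0,0],[0.08,0,-2,0,0,0],[0.08,0,-3,0,0,0],[0.08,0,-3.8,0,0,0],[0.08,0,-4.4,0,0,0],[0.08,0,-4.8,0,0,0],[0.08,0,-5.05,0,0,0],[0.08,0,-5.05,0,0,0]]]' 60 40
python3 -m creep '[[[0,0,0,0,0,0],[0,0,0,0,0,0],[0,0,0,0,0,0],[0,0,0,0,0,0],[0,0,0,0,0,0],[0,0,0,0,0,0],[0,0,0,0,0,0],[0,0,0,0,0,0],[0,0,0,0,0,0],[0,0,0,0,0,0]]]' 8 40
python3 -m creep '[[[0,0,0,0,0,0.8],[0,0,0,0,0,1.6],[0,0,0,0,0,2.4],[0,0,0,0,0,3.2],[0,0,0,0,0,4],[0,0,0,0,0,4.8],[0,0,0,0,0,5.6],[0,0,0,0,0,6.4],[0,0,0,0,0,7.2],[0,0,0,0,0,8],[0,0,0,0,0,8.6],[0,0,0,0,0,9.1],[0,0,0,0,0,9.1],[0,0,0,0,0,9.1],[0,0,0,0,0,9.1]]]'
python3 -c "
from rig import ctrl
s=ctrl.sense();print(s['wrist_torque'],s['ee_rot'])"
```

```text
time_s: 15.5
eef_pos: [441.7, -43.2, 124.2]
ee_rot: [-0.0, 1.0, -0.026, -0.001]
force: [0.4, 1.2, -0.0]
grip_width: 0.705
grip_force: 0.0
time_s: 16.33
eef_pos: [442.3, -43.4, 125.8]
ee_rot: [0.0, 1.0, -0.026, 0.001]
force: [-1.2, 0.8, 5.9]
grip_width: 0.183
grip_force: 42.8
time_s: 17.58
eef_pos: [441.9, -42.3, 125.8]
ee_rot: [-0.001, 0.932, 0.362, 0.0]
force: [-1.7, 10.6, 9.9]
grip_width: 0.178
grip_force: 43.5
[ 1.74160781  0.3347116  -0.08218592] [-1.00761375e-03  9.32090574e-01  3.62223705e-01  3.65106844e-04]
```

Turned. Releasing, rising and checking.

```bash
python3 -m creep '[[[0,0,0,0,0,0],[0,0,0,0,0,0],[0,0,0,0,0,0],[0,0,0,0,0,0],[0,0,0,0,0,0],[0,0,0,0,0,0],[0,0,0.6,0,0,0],[0,0,1.4,0,0,0],[0,0,2.4,0,0,0],[0,0,3.4,0,0,0],[0,0,4.4,0,0,0],[0,0,5.2,0,0,0],[0,0,5.8,0,0,0],[0,0,6,0,0,0],[0,0,6,0,0,0],[0,0,6,0,0,0]]]' 60
python3 - <<'E'
from h import *
a=ctrl.capture("wrist")["image"];b=ctrl.capture("scene")["image"]
cv2.imwrite("pics/end.png",np.hstack([cv2.resize(a,(400,250)),cv2.resize(b[100:310,130:430],(400,280))[:250]])[:,:,::-1])
E
```

```text
time_s: 18.92
eef_pos: [441.7, -43.4, 274.3]
ee_rot: [-0.0, 0.932, 0.362, -0.0]
force: [-1.5, 0.3, -0.1]
grip_width: 0.701
grip_force: 0.0
```

View pics/end.png

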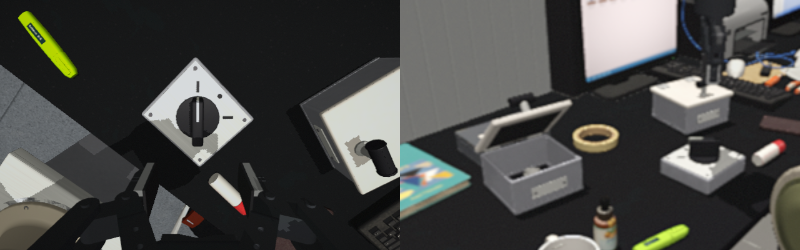

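The wrist crop shows the knob pointer at (197,105) lined up with the left dash at (197,85). In the scene crop the left lid stands half open, the right lid is shut, and the bystanders appear to be where they started.

```bash
python3 -c "
from rig import ctrl
print(ctrl.finish_job())"
```

```text
the job is handed in; nothing more can be done
None
```

I handed the job in at about 19 s: the left chamber's lid holds half open by itself, the right lid (worn hinge) is shut, and the selector is at the left mark; the last pictures show all three, but the hand-in gave no verdict.

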